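Kettle on, burner at medium

ROBOT

A 7-joint arm with a two-finger parallel gripper is mounted at the origin on the work surface. World frame = base frame: x ahead of the robot, y to its left, z up, the work surface at z = 0. Lengths are in m, angles in rad, forces in N, time in s.
With the tool pointing down it reaches from about 0.4 to 0.85 m from the base axis. Payload 4.5 kg.
Tool frame: the origin (TCP) lies between the finger pads; the fingertips stand env.tips_ahead ahead of it and the grasp point (between the pads) lies 8 mm behind it (env.tips_ahead is the distance from the TCP to the fingertips, in m); z points along the fingers, y is the direction in which the jaws open and shut (so a half turn about z gives the same grasp; the last joint's range is limited). The gripper opens to 85 mm and grips with 20 to 120 N. Pads are 22 mm wide; open, the fingers measure 114 mm over their backs; the gripper's body (76 mm by 85 mm) begins 54 mm behind the grasp point. The pads swing forward as they close: fully open they stand 13 mm farther back than shut.
Start: joints at [1.25, 0.689, -0.195, 1.565, 0.157, 0.902, -0.215], TCP at [0.217, -0.586, 0.242] pointing down, gripper open.
Joint ranges: [-3.01, 3.01], [-0.46, 2.08], [-1.47, 1.51], [0.13, 2.56], [-1, 4.14], [0.04, 2.09], [-2.66, 2.66]. Speed limits (rad/s): [2.57, 2.57, 3.14, 3.14, 3.14, 3.14, 3.14].

INTERFACE

Orientations are given as [roll, pitch, yaw] about the fixed x, y, z axes, in that order (R = Rz(yaw) Ry(pitch) Rx(roll)).
In Python, from rig import env gives the robot as it stands.
- The arm moves only by the tool carry_out, never from a script. Its arguments are lists of equal length, an entry for each row: "dp": the shift along the world's x, y, z in m, a list of three; "turn": the turn, a rotation vector about the world's x, y, z in degrees, a list of three; "jaw": the finger opening in m, from 0 to 0.0854. In form: {"dp": [[dx, dy, dz], ...], "turn": [[rx, ry, rz], ...], "jaw": [jaw, ...]}. A call has 1 to 20 rows; each row shifts and turns the commanded pose from where the row before left it; what a row does not reach is not made up. A row lasts 1/8 s, in which the tool goes at most 62.5 mm and 10.7 degrees, less where a joint would pass 70% of its speed; a pose out of reach is approached as far as the arm can. A call is refused whole if a number of a shift passes 0.0625 or a number of a turn 10.7, either way. A call with a gripper value outside its range is refused whole. The fingers move at their own pace and stop on an object; the grip force is fixed at half the most. Time passes only in rows, so rows that do not move let the fingers close. It gives the time, the measured TCP pose, the force and the opening at its end, in the units of the state.
- env.state(): the state, without advancing time (a new reading comes with each control period).
- env.snapshot(name): name is "scene" or "side" or "wrist"; returns the picture (480x640x3 uint8, red, green, blue); there is no depth.
- env.camera_model(name): a dict with "fx", "fy", "cx", "cy" (pixels), "world_from_camera" (4x4, takes a point from camera to world coordinates); the wrist camera has in their place "hand_eye" (4x4, takes a point from camera to tool coordinates, whose origin is the TCP and whose axes are the flange's). Camera axes: x right, y up, looking along -z (the intrinsics and any distortion apply to the point x, -y, -z); pixel columns grow to the right and rows downward; lengths in m; the calibration is good to about 2 mm. A picture is of the moment at which its call begins: read the wrist's pose just before it. camera_model takes no time and is no camera call.
- env.hand_in(): hands the job in, once; it reports no verdict.
The state is a dict: "time_s": time; "joint_positions": joint angles; "joint_vel": joint speeds; "tau": joint torques, N m; "eef_pos": TCP position; "ee_rot": TCP orientation; "wrist_force": force on the tool from outside, world axes, zero at the start; "moment": the same for the moment, N m; "finger_gap": finger opening in m.
Only numpy, scipy, OpenCV 4.12 (cv2) and the standard library are available. Lean on these libraries where they do the work, as an engineer would, in place of code of your own. Each camera call takes 0.05 s, during which the arm holds its last target. There are 200 camera calls.

TASK

Put the kettle on to warm: stand it upright in the middle of the stove's burner, lowering it all the way down before letting go, and turn the black stove knob so that it clicks in at medium, the mark with two dots. Leave the other things on the worktop where they are.

Things in the scene. Friction and masses are not known exactly. Their poses are not given: they have to be found in the camera images.
- stove: single-burner gas stove, fixed, white, 280 mm (its x) by 380 mm (its y), flat deck 75 mm above the worktop. Origin: centre of its underside, on the worktop; z up. Round burner with a four-arm pot support at (0, +75) mm, knob on the plain side panel at (-30, -100) mm in its frame
- burner (a point): point on the stove: middle of the four-arm pot support, at the height of its top (100 mm above the worktop), where the kettle's underside rests. The arms reach 85 mm out; axes as the stove
- knob_hub (a point): point fixed to the stove: on the knob's vertical axis, 8 mm above the deck, the top of the knob's round skirt (58 mm across). Axes as the stove
- knob (a joint): knob angle (rad), growing anticlockwise seen from above; clicks in at four marks: 0 off (short bar), 0.8 high (three dots), 1.6 medium (two dots), 2.4 low (one dot). Stops just past the end marks. The pointer lies at -2.771 + joint value from the stove's x axis. About 5 N at the pointer turns it past a click; between marks it springs to one of them
- pointer (a point): point on the knob: tip of its pointer nose, 42 mm from the axis, at the top of the bar; its x axis points along the pointer, away from the knob's axis. The black bar grip (white line at the pointer end) is 14 mm wide, 10 mm at the nose (last 12 mm), reaches 42 mm to the pointer side, 29 mm to the other, and stands 30 mm above the skirt
- kettle: plain aluminium kettle, 0.55 kg, 134 mm across, loose, standing on the coaster. Origin: centre of its underside; z up, spout towards its +x (reaches 103 mm out). Lid knob top at 118 mm, a fixed arched handle over it in the x-z plane
- kettle_grip (a point): point on the kettle: middle of the handle's level black bar, 165 mm above the kettle's underside. The bar is round, 16 mm thick and 80 mm long along the kettle's x, free underneath for 39 mm; axes as the kettle
- coaster: round wooden coaster, fixed, 136 mm across, 10 mm thick; the kettle starts on it. Origin: centre of its underside
- cups: bystander, loose: three nested orange plastic cups, one piece, 74 mm across the rim, 117 mm tall. Origin: centre of its underside
- tin: bystander, loose: closed plain steel tin, 84 mm across, 100 mm tall. Origin: centre of its underside
- mug: bystander, loose: white ceramic mug, 76 mm across, 85 mm tall, handle to its +y. Origin: centre of its underside
- sugar_jar: bystander, loose: glass jar, 80 mm across, 110 mm tall. Origin: centre of its underside
- bowl: bystander, loose: blue bowl, 120 mm across, 50 mm tall, standing in a grey tray on the right. Origin: centre of its underside
- spoon: bystander, loose: wooden spoon lying along its x in the same tray. Origin: middle of its length, underside
Mind the look-alikes: they are no part of the job. There is more than one size of the kettle; the job needs the smaller.

How it is judged:
On the way:
1. the kettle is lowered to within 8 mm of standing on the burner while the fingers still hold it (contact force between the fingers and kettle above 1 N and horizontal distance between kettle and burner below 0.06 m and z of kettle in the frame of burner below 0.008 m), for 0.1 s.
At the end, for the whole second after the job is handed in: The knob rests within 0.2 rad of medium (1.6 rad, two dots), and the kettle stands upright (within 0.08 rad) and still on the pot support, its centre within 30 mm of the burner's middle (value of joint knob between 1.4 and 1.8 rad and horizontal distance between kettle and burner below 0.03 m and z of kettle in the frame of burner between -0.006 and 0.006 m and angle between kettle's own z axis and vertical below 0.08 rad and linear speed of kettle below 0.03 m/s); the robot touches nothing.
It fails at once if the kettle is pressed or banged down hard on the stove (over 60 N) (contact force between kettle and stove above 60 N).
It fails at once if the kettle is tipped over (beyond 0.8 rad) (angle between kettle's own z axis and vertical above 0.8 rad).
It fails at once if another loose thing is moved by more than 30 mm (distance of any of cups, tin, mug, sugar_jar, bowl, spoon from where it was at the start of the episode above 0.03 m).
It also fails if it takes over 61 s, if anything falls off the work surface, if the arm or the gripper's body presses on something with over 40 N, if the wrist force passes 120 N, or if a joint passes its speed limit or range.

## Working session

There is one attempt and no reset: what is moved stays moved. The work goes in short steps, Python scripts to look and compute and a tool call to move; the robot and the scene stay as the last step left them, time stands still between calls to the robot, and variables do not carry over. Pictures are saved under pics/ and viewed, on a budget of 10 in all, crops included, one or two more only if the job needs it, and the job is handed in when it is done.

Besides the shell and the picture viewer there is one more tool, called after ">>>" as a command line: name --argument value ..., lists and objects as JSON in quotes. carry_out: Moves the arm, as the interface text tells. Its arguments: {"type":"object","properties":{"dp":{"type":"array"},"turn":{"type":"array"},"jaw":{"type":"array"}},"required":["dp","turn","jaw"]}

```bash
ls; mkdir -p pics
python3 - <<'E'
from rig import env
import cv2,json
for n in ("scene","side"):
    cv2.imwrite(f"pics/{n}0.png",env.snapshot(n)[:,:,::-1]); print(n,{k:(v.round(4).tolist() if hasattr(v,'round') and not isinstance(v,float) else v) for k,v in env.camera_model(n).items()})
print(env.camera_model("wrist")); s=env.state(); print(s, env.tips_ahead)
E
```

```text
pics
scene {'fx': 464.04956549072097, 'fy': 464.04956549072097, 'cx': 317.05855232727885, 'cy': 240.9801116010062, 'world_from_camera': [[0.2251, -0.5316, 0.8165, 1.7462], [0.9741, 0.14, -0.1774, -0.3093], [-0.02, 0.8354, 0.5493, 0.9683], [0.0, 0.0, 0.0, 1.0]]}
side {'fx': 520.1729868376709, 'fy': 520.1729868376709, 'cx': 324.95272025330985, 'cy': 237.79184315576737, 'world_from_camera': [[-0.9669, 0.124, -0.223, 0.1805], [-0.2543, -0.5401, 0.8023, 1.07], [-0.021, 0.8325, 0.5537, 0.8919], [0.0, 0.0, 0.0, 1.0]]}
{'fx': 331.5249389025727, 'fy': 331.5249389025727, 'cx': 324.0092130239353, 'cy': 238.6411457910192, 'hand_eye': array([[-6.07766115e-04,  9.63042317e-01,  2.69349449e-01,
         6.81321592e-02],
       [ 9.99998884e-01,  9.52817306e-04, -1.15031960e-03,
         6.67617767e-04],
       [-1.36444726e-03,  2.69348449e-01, -9.63041822e-01,
        -1.30884175e-01],
       [ 0.00000000e+00,  0.00000000e+00,  0.00000000e+00,
         1.00000000e+00]])}
{'time_s': 0.1, 'joint_positions': array([ 1.24978957,  0.6899363 , -0.19450819,  1.56626187,  0.15728218,
        0.90250944, -0.21511375]), 'joint_vel': array([ 0.00051247, -0.00124431,  0.00057129, -0.00248033,  0.00049557,
       -0.00110033,  0.00119214]), 'tau': array([-3.77816032e-03, -5.40594220e+01, -1.27155494e+00, -1.58984578e+01,
        9.38587793e-03,  4.36373623e-03, -2.58344983e-05]), 'eef_pos': array([ 0.21688421, -0.58554029,  0.24153553]), 'ee_rot': array([-3.13987026e+00,  1.18330939e-04,  3.54851880e-01]), 'wrist_force': array([ 0.05211368, -0.21584972,  0.03331502]), 'moment': array([ 0.01285834, -0.01976719,  0.04204055]), 'finger_gap': 0.08582464644076206} 0.011
```

View pics/scene0.png

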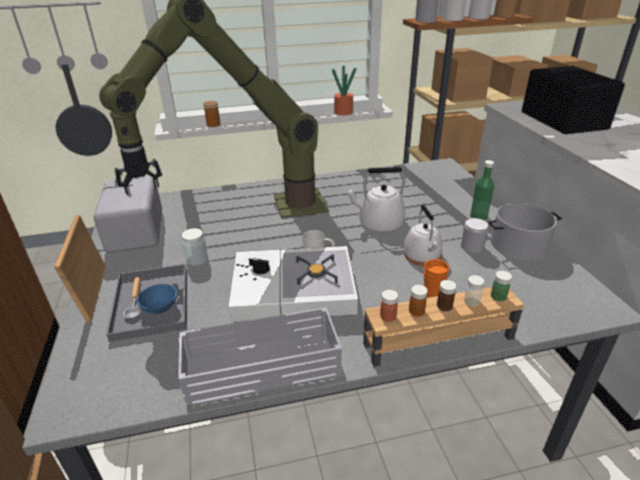

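View pics/side0.png

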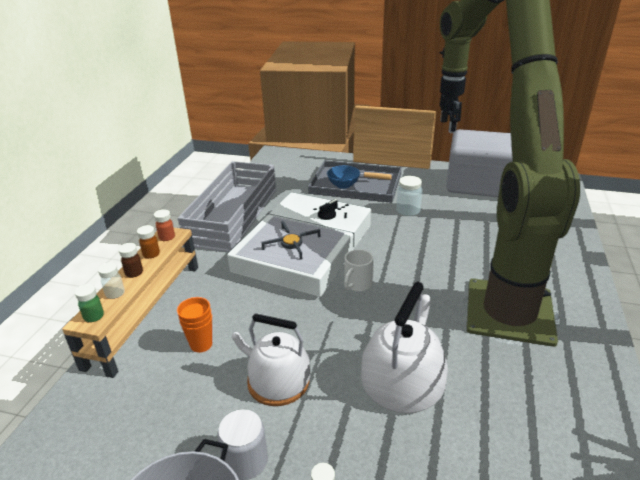

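The scene view shows the small kettle on the coaster at (423,242), with its handle bar near (427,213). The burner is at (316,269) and the knob at (260,267). In the side view the bar runs (254,317)–(296,325), the burner is at (291,240) and the knob at (328,211). Next I triangulate these points.

```bash
cat > h.py <<'E'
import numpy as np, cv2
from rig import env
from scipy.spatial.transform import Rotation as R
def ray(n,u,v,pose=None):
    m=env.camera_model(n)
    d=np.array([(u-m['cx'])/m['fx'],-(v-m['cy'])/m['fy'],-1])
    if n=='wrist':
        s=pose or env.state(); T=np.eye(4); T[:3,:3]=R.from_euler('xyz',s['ee_rot']).as_matrix(); T[:3,3]=s['eef_pos']
        W=T@np.array(m['hand_eye'])
    else: W=np.array(m['world_from_camera'])
    d=W[:3,:3]@d; return W[:3,3],d/np.linalg.norm(d)
def onz(n,u,v,z,pose=None):
    o,d=ray(n,u,v,pose); return o+d*(z-o[2])/d[2]
def tri(a,b):
    (o,d),(p,e)=a,b
    t=np.linalg.lstsq(np.c_[d,-e],p-o,rcond=None)[0]
    x,y=o+d*t[0],p+e*t[1]; return ((x+y)/2).round(4),np.linalg.norm(x-y).round(4)
E
python3 - <<'E'
from h import *
for k,a,b in [("grip",(427,213),(275,321)),("lid",(424,229),(276,341)),("burner",(316,269),(291,240)),("knob",(260,266),(328,210))]:
    print(k,tri(ray('scene',*a),ray('side',*b)))
print("burner z.09",onz('scene',316,269,.09),onz('side',291,240,.09))
for p in [(254,317),(296,325)]: print("bar side@.175",onz('side',*p,.175))
for p in [(421,207),(434,219)]: print("bar scene",onz('scene',*p,.175))
# stove deck corners
for p in [(237,251),(352,248),(356,291),(231,305)]: print("deck scene",onz('scene',*p,.075))
for p in [(290,194),(371,212),(323,270),(231,252)]: print("deck side",onz('side',*p,.075))
a=cv2.imread('pics/scene0.png')[190:320,220:480]; b=cv2.imread('pics/side0.png')[185:405,180:400]
cv2.imwrite('pics/c1.png',np.hstack([cv2.resize(a,(400,200*1)),cv2.resize(b,(400,400))[:200]]) if 0 else cv2.resize(a,(780,390),interpolation=cv2.INTER_CUBIC))
E
```

```text
grip (array([0.4912, 0.347 , 0.1744]), np.float64(0.0025))
lid (array([0.4952, 0.3417, 0.1132]), np.float64(0.0015))
burner (array([ 0.5937, -0.0642,  0.0874]), np.float64(0.0007))
knob (array([ 0.5334, -0.2361,  0.0905]), np.float64(0.0047))
burner z.09 [ 0.59664995 -0.06509652  0.09      ] [ 0.59251064 -0.06012235  0.09      ]
bar side@.175 [0.53600365 0.34488283 0.175     ]
bar side@.175 [0.44571973 0.34740541 0.175     ]
bar scene [0.44985874 0.3442539  0.175     ]
bar scene [0.53656351 0.35259159 0.175     ]
deck scene [ 0.40942087 -0.29924012  0.075     ]
deck scene [0.49134349 0.08489901 0.075     ]
deck scene [0.71454191 0.03081805 0.075     ]
deck scene [ 0.68519824 -0.33975897  0.075     ]
deck side [ 0.68605151 -0.33717946  0.075     ]
deck side [ 0.40856409 -0.28263702  0.075     ]
deck side [0.47608482 0.03344829 0.075     ]
deck side [0.74292571 0.01209211 0.075     ]
```

View pics/c1.png

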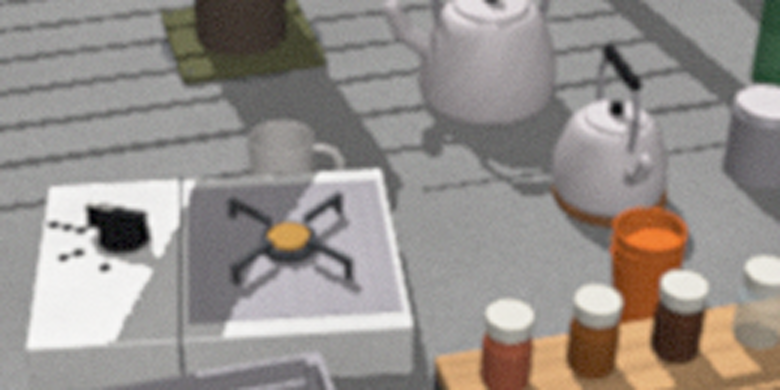

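The wide measurements agree with each other: grip height is 0.174 against 0.175 expected, and stove yaw is about -9°. I go over the knob next for a close look.

>>> carry_out --dp '[[0.03,0.033,0.008],[0.03,0.033,0.008],[0.03,0.033,0.008],[0.03,0.033,0.008],[0.03,0.033,0.008],[0.03,0.033,0.008],[0.03,0.033,0.008],[0.03,0.033,0.008],[0.03,0.033,0.008],[0.03,0.033,0.008],[0,0,0],[0,0,0]]' --turn '[[0,0,-2],[0,0,-2],[0,0,-2],[0,0,-2],[0,0,-2],[0,0,-2],[0,0,-2],[0,0,-2],[0,0,-2],[0,0,-2],[0,0,0],[0,0,0]]' --jaw '[0.085,0.085,0.085,0.085,0.085,0.085,0.085,0.085,0.085,0.085,0.085,0.085]'

```text
time_s: 1.6
eef_pos: [0.5163, -0.2566, 0.3218]
ee_rot: [3.141, 0.002, 0.006]
wrist_force: [-0.3, -0.3, -0.2]
finger_gap: 0.0851
```

Run:
```python
from h import *
s=env.state(); print(s['eef_pos'],s['ee_rot'],s['joint_positions'].round(2))
np.save('p1.npy',[s['eef_pos'],s['ee_rot']])
cv2.imwrite('pics/w1.png',env.snapshot('wrist')[:,:,::-1])
```

```text
[ 0.51633828 -0.25659499  0.32183272] [3.14108537e+00 1.66450755e-03 5.60588675e-03] [ 0.43  0.53 -0.08  1.61  0.05  1.   -1.23]
```

View pics/w1.png

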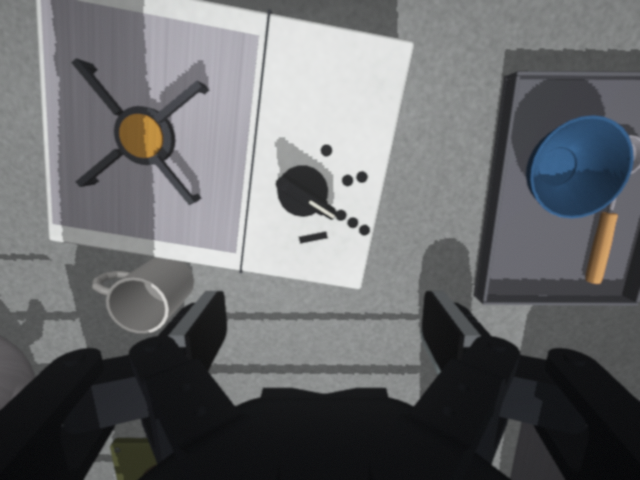

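The wrist view shows the pointer's white line, (310,203)–(334,217), aimed at the three dots (high). Medium's two dots are at (347,181) and (362,177), and the burner is at (143,135). Next I work out the stove pose.

Run:
```python
from h import *
p=np.load('p1.npy'); P=dict(eef_pos=p[0],ee_rot=p[1])
f=lambda u,v,z:onz('wrist',u,v,z,P).round(4)
c=[f(*q,.075) for q in[(413,43),(360,289),(50,240)]]; print("corners",c)
x=(c[0]-c[1]); y=c[2]-c[1]
print("len",np.linalg.norm(x),np.linalg.norm(y),"yaw",np.degrees([np.arctan2(x[1],x[0]),np.arctan2(-y[0],y[1])]))
b=f(143,135,.09); print("burner",b)
yaw=np.arctan2(x[1],x[0])
Rm=lambda a:np.array([[np.cos(a),-np.sin(a)],[np.sin(a),np.cos(a)]])
o=c[1][:2]+Rm(yaw)@[.14,.19]; print("origin",o,"burner from corner",o+Rm(yaw)@[0,.075],"knob",o+Rm(yaw)@[-.03,-.1])
k=f(302,190,.083);print("knob skirt",k)
a,e=f(310,203,.113),f(334,217,.113);print("line",a,e,np.degrees(np.arctan2(*(e-a)[1::-1])))
for q in [(347,181),(362,177),(326,150),(341,215),(364,230),(313,237)]:
    d=f(*q,.075)[:2]-(o+Rm(yaw)@[-.03,-.1]); print("dot",np.degrees(np.arctan2(d[1],d[0])))
for j in (.8,1.6): print(j,np.degrees(-2.771+j+yaw))
```

```text
corners [array([ 0.6856, -0.3473,  0.075 ]), array([ 0.4144, -0.3028,  0.075 ]), array([0.4757, 0.0661, 0.075 ])]
len 0.27482665445695037 0.37395842014855074 yaw [-9.31837188 -9.4346151 ]
burner [ 0.5945 -0.0685  0.09  ]
origin [ 0.58331739 -0.1379761 ] burner from corner [ 0.5954614  -0.06396582] knob [ 0.53752125 -0.23179888]
knob skirt [ 0.5372 -0.2332  0.083 ]
line [ 0.5277 -0.2432  0.113 ] [ 0.513  -0.2682  0.113 ] -120.4555281748917
dot -80.16655002347387
dot -78.8841170036981
dot -33.174542401687354
dot -123.33104163352762
dot -123.24673928993333
dot -166.8983981211148
0.8 -122.24835329773234
1.6 -76.41172968726647
```

Stove yaw is -9.4°, with the burner at (0.595,-0.065) and the knob axis at (0.537,-0.232). Mark angles agree within about 3°. The knob goes first: jaws across the bar (tool yaw 57.8°).

>>> carry_out --dp '[[0.0035,0.004,-0.027],[0.0035,0.004,-0.027],[0.0035,0.004,-0.027],[0.0035,0.004,-0.027],[0.0035,0.004,-0.027],[0.0035,0.004,-0.027],[0,0,0],[0,0,0]]' --turn '[[0,0,9.6],[0,0,9.6],[0,0,9.6],[0,0,9.6],[0,0,9.6],[0,0,9.6],[0,0,0],[0,0,0]]' --jaw '[0.085,0.085,0.07,0.06,0.05,0.05,0.05,0.05]'

```text
time_s: 2.65
eef_pos: [0.5379, -0.2334, 0.1611]
ee_rot: [3.141, 0.001, 1.007]
wrist_force: [1.5, -1.0, 0.4]
finger_gap: 0.0502
```

Run:
```python
from h import *
s=env.state(); print(s['eef_pos'],np.degrees(s['ee_rot']),s['finger_gap'])
cv2.imwrite('pics/w2.png',env.snapshot('wrist')[:,:,::-1])
```

```text
[ 0.5379402  -0.23342337  0.16106845] [1.79942958e+02 2.94770113e-02 5.76715339e+01] 0.05020336131279032
```

View pics/w2.png

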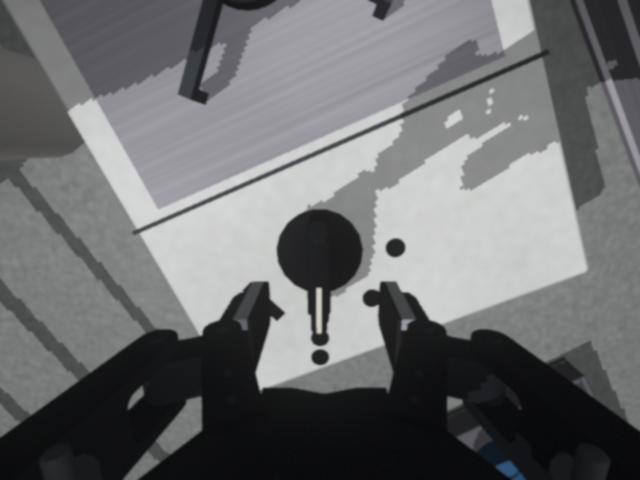

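The bar is vertical in the image at column 319 and centred between the fingers. I descend and close on it.

>>> carry_out --dp '[[0,0,-0.02],[0,0,-0.02],[0,0,-0.021],[0,0,0],[0,0,0],[0,0,0],[0,0,0],[0,0,0],[0,0,0]]' --turn '[[0,0,0],[0,0,0],[0,0,0],[0,0,0],[0,0,0],[0,0,0],[0,0,0],[0,0,0],[0,0,0]]' --jaw '[0.05,0.05,0.05,0.05,0.03,0.01,0.005,0.005,0.005]'

```text
time_s: 3.82
eef_pos: [0.5361, -0.2308, 0.1006]
ee_rot: [-3.138, 0.001, 1.011]
wrist_force: [-6.7, 3.4, 8.3]
finger_gap: 0.0131
```

Gripped: the gap is 13 mm on a 14 mm bar. Turn +46°.

>>> carry_out --dp '[[0,0,0],[0,0,0],[0,0,0],[0,0,0],[0,0,0],[0,0,0],[0,0,0],[0,0,0],[0,0,0],[0,0,0],[0,0,0]]' --turn '[[0,0,6],[0,0,6],[0,0,6],[0,0,6],[0,0,6],[0,0,6],[0,0,6],[0,0,4],[0,0,0],[0,0,0],[0,0,0]]' --jaw '[0.005,0.005,0.005,0.005,0.005,0.005,0.005,0.005,0.005,0.005,0.005]'

```text
time_s: 5.2
eef_pos: [0.535, -0.2306, 0.1005]
ee_rot: [-3.136, -0.002, 1.814]
wrist_force: [-8.1, 4.1, 11.3]
finger_gap: 0.013
```

>>> carry_out --dp '[[0,0,0],[0,0,0],[0,0,0],[0,0,0.02],[0,0,0.03],[0,0,0.03],[0,0,0.03],[0,0,0.03],[0,0,0.03],[0,0,0.03],[0,0,0],[0,0,0]]' --turn '[[0,0,0],[0,0,0],[0,0,0],[0,0,0],[0,0,0],[0,0,0],[0,0,0],[0,0,0],[0,0,0],[0,0,0],[0,0,0],[0,0,0]]' --jaw '[0.03,0.05,0.05,0.05,0.05,0.05,0.05,0.05,0.085,0.085,0.085,0.085]'

```text
time_s: 6.7
eef_pos: [0.5377, -0.2323, 0.2987]
ee_rot: [-3.141, -0.0, 1.814]
wrist_force: [-0.5, -0.0, -0.7]
finger_gap: 0.085
```

Run:
```python
from h import *
s=env.state(); print(s['eef_pos'],np.degrees(s['ee_rot']),s['joint_positions'].round(2))
np.save('p3.npy',[s['eef_pos'],s['ee_rot']])
cv2.imwrite('pics/w3.png',env.snapshot('wrist')[:,:,::-1])
```

```text
[ 0.53767149 -0.2322629   0.29865159] [-1.79941207e+02 -1.57295330e-02  1.03916865e+02] [ 0.7   0.63 -0.65  1.6   0.43  1.05  0.17]
```

View pics/w3.png

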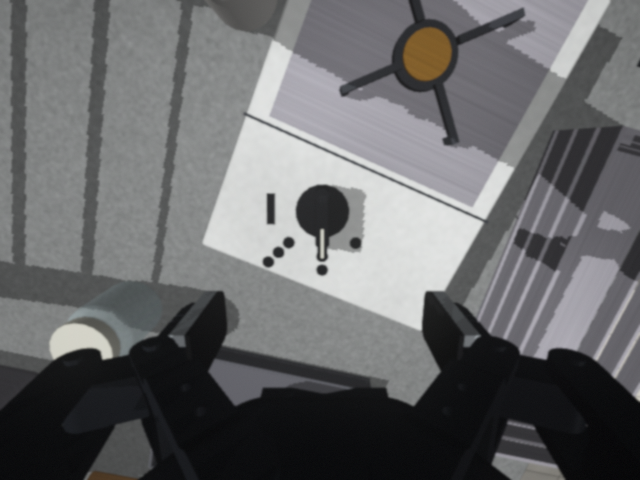

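The knob now points at the two dots, clicked in at medium. I go over the kettle next (tool yaw 180° for joint margin).

>>> carry_out --dp '[[-0.003,0.0385,0.002],[-0.003,0.0385,0.002],[-0.003,0.0385,0.002],[-0.003,0.0385,0.002],[-0.003,0.0385,0.002],[-0.003,0.0385,0.002],[-0.003,0.0385,0.002],[-0.003,0.0385,0.002],[-0.003,0.0385,0.002],[-0.003,0.0385,0.002],[-0.003,0.0385,0.002],[-0.003,0.0385,0.002],[-0.003,0.0385,0.002],[-0.003,0.0385,0.002],[-0.003,0.0385,0.002],[0,0,0],[0,0,0],[0,0,0]]' --turn '[[0,0,5.1],[0,0,5.1],[0,0,5.1],[0,0,5.1],[0,0,5.1],[0,0,5.1],[0,0,5.1],[0,0,5.1],[0,0,5.1],[0,0,5.1],[0,0,5.1],[0,0,5.1],[0,0,5.1],[0,0,5.1],[0,0,5.1],[0,0,0],[0,0,0],[0,0,0]]' --jaw '[0.085,0.085,0.085,0.085,0.085,0.085,0.085,0.085,0.085,0.085,0.085,0.085,0.085,0.085,0.085,0.085,0.085,0.085]'

```text
time_s: 9.0
eef_pos: [0.4938, 0.3437, 0.3287]
ee_rot: [-3.14, -0.0, -3.136]
wrist_force: [-1.5, 1.1, -0.2]
finger_gap: 0.0853
```

Run:
```python
from h import *
s=env.state(); print(s['eef_pos'],np.degrees(s['ee_rot']),s['joint_positions'].round(2))
np.save('p4.npy',[s['eef_pos'],s['ee_rot']])
cv2.imwrite('pics/w4.png',env.snapshot('wrist')[:,:,::-1])
```

```text
[0.49377912 0.34369653 0.32870366] [-1.79899226e+02 -1.66605246e-02 -1.79706605e+02] [-0.18  0.71 -0.97  1.5   0.6   1.25  0.34]
```

View pics/w4.png

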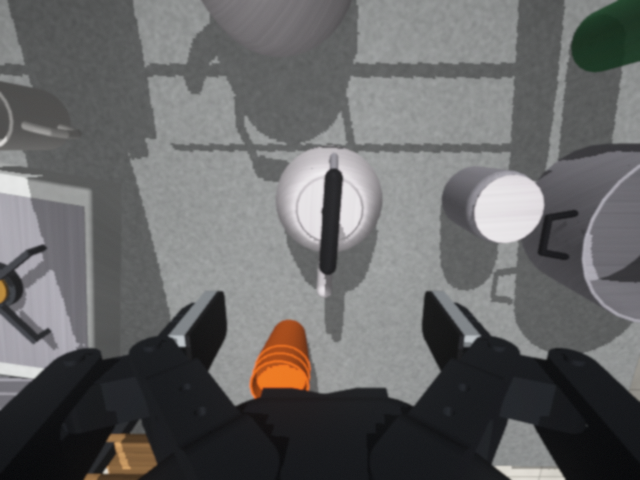

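The bar runs from (333,171) to (329,272), with the spout downwards in the image (+x).

Run:
```python
from h import *
p=np.load('p4.npy'); P=dict(eef_pos=p[0],ee_rot=p[1])
f=lambda u,v,z:onz('wrist',u,v,z,P).round(4)
a,b=f(333.5,171,.18),f(328.5,273,.18); print(a,b,(a+b)/2,np.linalg.norm(b-a),np.degrees(np.arctan2(*(b-a)[1::-1])))
print("kettle rim centre", f(330,200,.08),"tin",f(503,205,.1),"cups",f(280,378,.117))
```

```text
[0.4458 0.35   0.18  ] [0.5362 0.3466 0.18  ] [0.491  0.3483 0.18  ] 0.0904639154580433 -2.1539145304254586
kettle rim centre [0.4858 0.3489 0.08  ] tin [0.4872 0.5379 0.1   ] cups [0.6982 0.2895 0.117 ]
```

>>> carry_out --dp '[[-0.001,0.0015,-0.027],[-0.001,0.0015,-0.027],[-0.001,0.0015,-0.027],[0,0,-0.027],[0,0,-0.027],[0,0,-0.027],[0,0,0],[0,0,0],[0,0,0],[0,0,0],[0,0,0],[0,0,0],[0,0,0]]' --turn '[[0,0,-1.2],[0,0,-1.2],[0,0,0],[0,0,0],[0,0,0],[0,0,0],[0,0,0],[0,0,0],[0,0,0],[0,0,0],[0,0,0],[0,0,0],[0,0,0]]' --jaw '[0.085,0.085,0.085,0.07,0.06,0.06,0.06,0.04,0.02,0.005,0.005,0.005,0.005]'

```text
time_s: 10.68
eef_pos: [0.491, 0.3495, 0.1685]
ee_rot: [-3.141, 0.002, 3.106]
wrist_force: [1.6, -4.5, 5.1]
finger_gap: 0.0145
```

Gripped: the gap is 14.5 mm on a 16 mm bar. I lift it 0.14 m and carry it over the burner.

>>> carry_out --dp '[[0,0,0.01],[0,0,0.02],[0,0,0.025],[0,0,0.03],[0,0,0.03],[0,0,0.025],[0,0,0],[0,0,0]]' --turn '[[0,0,0],[0,0,0],[0,0,0],[0,0,0],[0,0,0],[0,0,0],[0,0,0],[0,0,0]]' --jaw '[0.005,0.005,0.005,0.005,0.005,0.005,0.005,0.005]'

```text
time_s: 11.68
eef_pos: [0.4897, 0.3492, 0.3065]
ee_rot: [-3.14, -0.001, 3.108]
wrist_force: [0.7, 0.2, -6.3]
finger_gap: 0.0139
```

>>> carry_out --dp '[[0.002,-0.01,0],[0.005,-0.02,0],[0.007,-0.028,0],[0.007,-0.028,0],[0.007,-0.028,0],[0.007,-0.028,0],[0.007,-0.028,0],[0.007,-0.028,0],[0.007,-0.028,0],[0.007,-0.028,0],[0.007,-0.028,0],[0.007,-0.028,0],[0.007,-0.028,0],[0.007,-0.028,0],[0.007,-0.028,0],[0.004,-0.015,0],[0.002,-0.006,0],[0,0,0],[0,0,0],[0,0,0]]' --turn '[[0,0,0],[0,0,0],[0,0,0],[0,0,0],[0,0,0],[0,0,0],[0,0,0],[0,0,0],[0,0,0],[0,0,0],[0,0,0],[0,0,0],[0,0,0],[0,0,0],[0,0,0],[0,0,0],[0,0,0],[0,0,0],[0,0,0],[0,0,0]]' --jaw '[0.005,0.005,0.005,0.005,0.005,0.005,0.005,0.005,0.005,0.005,0.005,0.005,0.005,0.005,0.005,0.005,0.005,0.005,0.005,0.005]'

```text
time_s: 14.18
eef_pos: [0.594, -0.0639, 0.3075]
ee_rot: [3.141, 0.0, 3.109]
wrist_force: [0.8, 0.5, -5.9]
finger_gap: 0.0143
```

Run:
```python
from h import *
s=env.state(); print(s['eef_pos'],np.degrees(s['ee_rot']),s['wrist_force'],s['finger_gap'])
a=env.snapshot('scene')[150:350,200:440,::-1]; b=env.snapshot('side')[110:310,200:440,::-1]
cv2.imwrite('pics/c5.png',cv2.resize(np.hstack([a,b]),(800,333),interpolation=cv2.INTER_CUBIC))
```

```text
[ 0.59402739 -0.06393005  0.30752289] [1.79973955e+02 7.15377744e-03 1.78135448e+02] [ 0.75941298  0.48188368 -5.86762527] 0.0142569220105803
```

View pics/c5.png

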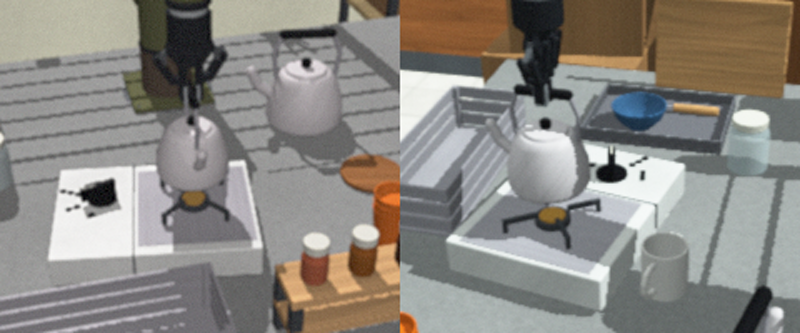

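Run:
```python
from h import *
print(tri(ray('scene',315.8,220.8),ray('side',287,184.4)))
for p in [(515,90),(571,95)]: # bar ends in side, plane y=-0.064
    o,d=ray('side',200+(p[0]-400)*.6,110+p[1]*.6); print(o+d*(-.065-o[1])/d[1])
```

```text
(array([ 0.5928, -0.0606,  0.2636]), np.float64(0.0011))
[ 0.6398175  -0.065       0.31427494]
[ 0.54984863 -0.065       0.31508571]
```

The bar is level within 1 mm over its length, and the lid knob sits within 5 mm of the burner axis. The kettle's bottom is at about 0.149, so it needs to go down about 49 mm. I go slowly near contact.

>>> carry_out --dp '[[0.001,-0.001,-0.01],[0,0,-0.01],[0,0,-0.01],[0,0,-0.008],[0,0,-0.004],[0,0,-0.002],[0,0,-0.002],[0,0,-0.001],[0,0,0],[0,0,0]]' --turn '[[0,0,0],[0,0,0],[0,0,0],[0,0,0],[0,0,0],[0,0,0],[0,0,0],[0,0,0],[0,0,0],[0,0,0]]' --jaw '[0.005,0.005,0.005,0.005,0.005,0.005,0.005,0.005,0.005,0.005]'

```text
time_s: 15.52
eef_pos: [0.5952, -0.0661, 0.2605]
ee_rot: [3.142, 0.0, 3.107]
wrist_force: [-0.3, -0.4, -5.9]
finger_gap: 0.014
```

>>> carry_out --dp '[[0,0,-0.001],[0,0,-0.001],[0,0,0],[0,0,0]]' --turn '[[0,0,0],[0,0,0],[0,0,0],[0,0,0]]' --jaw '[0.005,0.005,0.005,0.005]'

```text
time_s: 16.02
eef_pos: [0.5953, -0.0662, 0.2587]
ee_rot: [-3.141, 0.0, 3.107]
wrist_force: [-1.9, -1.0, -0.3]
finger_gap: 0.0143
```

Contact: the wrist now carries none of the kettle's weight. I hold for a moment, then release slowly, and lift once the fingers are open.

>>> carry_out --dp '[[0,0,-0.0005],[0,0,0],[0,0,0],[0,0,0],[0,0,0],[0,0,0],[0,0,0],[0,0,0],[0,0,0]]' --turn '[[0,0,0],[0,0,0],[0,0,0],[0,0,0],[0,0,0],[0,0,0],[0,0,0],[0,0,0],[0,0,0]]' --jaw '[0.005,0.005,0.018,0.025,0.035,0.045,0.06,0.06,0.06]'

```text
time_s: 17.15
eef_pos: [0.5952, -0.0661, 0.2578]
ee_rot: [3.141, 0.0, 3.107]
wrist_force: [0.3, 0.9, -0.5]
finger_gap: 0.0599
```

>>> carry_out --dp '[[0,0,0.01],[0,0,0.02],[0,0,0.03],[0,0,0.03],[0,0,0.03],[0,0,0.03],[0,0,0],[0,0,0],[0,0,0]]' --turn '[[0,0,0],[0,0,0],[0,0,0],[0,0,0],[0,0,0],[0,0,0],[0,0,0],[0,0,0],[0,0,0]]' --jaw '[0.06,0.06,0.06,0.06,0.06,0.06,0.06,0.06,0.06]'

```text
time_s: 18.27
eef_pos: [0.5947, -0.0664, 0.4071]
ee_rot: [-3.141, -0.002, 3.107]
wrist_force: [-0.5, -0.1, 0.4]
finger_gap: 0.06
```

Run:
```python
from h import *
s=env.state(); print(s['time_s'],s['eef_pos'],s['wrist_force'],s['finger_gap'])
a=env.snapshot('scene')[150:350,200:440,::-1]; b=env.snapshot('side')[110:310,200:440,::-1]
cv2.imwrite('pics/c6.png',cv2.resize(np.hstack([a,b]),(800,333),interpolation=cv2.INTER_CUBIC))
```

```text
18.275 [ 0.59470338 -0.0663935   0.40706073] [-0.47700004 -0.07673478  0.37178409] 0.05999086234458058
```

View pics/c6.png

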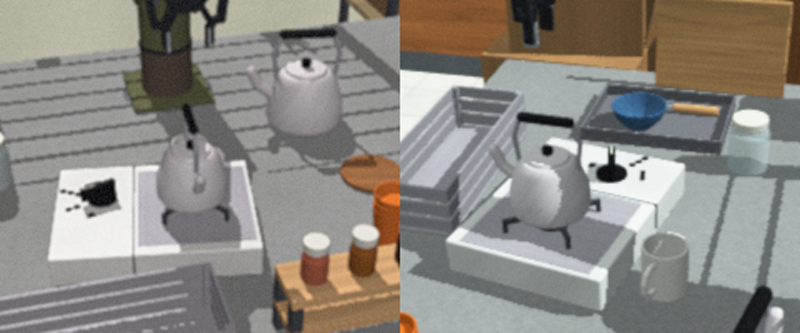

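The kettle stands on the pot support, the gripper is clear, and the mug, jar and bowl look unmoved. I check the numbers and hand in only if they're good.

Run:
```python
from h import *
l,r=tri(ray('scene',200+190*.6,150+143*.6),ray('side',200+147*.6,110+150*.6)); print("lid",l,r)
for p in [(518,118),(574,123)]:
    o,d=ray('side',200+(p[0]-400)*.6,110+p[1]*.6); print(o+d*(-.065-o[1])/d[1])
ok=np.hypot(*(l[:2]-[.595,-.065]))<.015 and abs(l[2]-.215)<.012
print(ok)
if ok: print(env.hand_in())
```

```text
lid [ 0.5949 -0.0677  0.2132] 0.0014
[ 0.6389382  -0.065       0.26617559]
[ 0.54722659 -0.065       0.26775704]
True
the job is handed in; nothing more can be done
None
```

The small kettle is standing on the burner, the knob is at medium, and I handed the job in at about 18 s of the 61 s allowed.

**Knob:** It started at high (three dots). I gripped the bar and turned it +46°. In the wrist picture taken after letting go, the pointer's white line is on the two dots.

**Kettle:** I lifted it by the handle and lowered it until the wrist no longer carried its weight. I held it there briefly before opening the fingers and backing off 150 mm.

**Last checks:**
- **Position:** the lid knob measured (0.595, -0.068, 0.213) m, about 3 mm from the burner's middle. The height fits a kettle standing on the support.
- **Upright:** the handle bar is level to about 1.6 mm over 90 mm, roughly 0.02 rad.
- **Clear of the scene:** wrist force was near zero with the gripper clear.
- **Other things:** the mug, sugar jar and bowl looked unmoved. The cups were only partly in the last picture, and the tin was out of view.

No checks failed. The early wide-view estimates differed by up to about 5 mm between cameras, and the close wrist views settled them.

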